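Lock the sprung sample stage with its pin

TASK

Secure the spring-loaded sample stage for transport: push its carriage back until the side catch holds it by itself, then take the locking pin (the one with the tall, straight cylindrical head) out of the rack and put it fully down through the carriage's eyelet into the bed below, and let go. Leave the other two pins in the rack and do not knock the other things about.

Things in the scene. Friction and masses are not known exactly. Their poses are not given: they have to be found in the camera images.
- stage: Fixed stage on one half of the table: black base plate 210 (x) x 190 (y) x 15 mm with an aluminium bed on it, bed top 40 mm above the table. Origin: centre of the plate's underside; x axis = the carriage's travel, z up; yaw within 0.4 rad. At its -y side a sprung brass roller (catch) at x +28, y -47 mm, in a housing 64 mm high. Rear block and rods 60 mm high.
- carriage (a joint): Carriage travel (m) along the stage's +x: 0 = forward (spring holds it there), 0.040 = hard stop. The spring pushes back 4 N at 0, 7 N at 0.040; the catch adds about 3 N midway. Pushed past 0.031 the catch drops in, and when let go the carriage rests at 0.030, eyelet over bore; let go earlier it springs back to 0. Steel plate 80 x 84 mm, top 60 mm above the table.
- push_plate (a point): Centre of the front (-x) face of the upright aluminium push plate at the carriage's front edge: 44 mm wide (y), 8 mm thick, rising from 58 to 100 mm above the table; this point is 86 mm above the table and travels with the carriage. Its axes are the stage's: push along +x.
- ear_hole (a point): The carriage's eyelet: centre of the upper mouth of a vertical 13 mm hole, countersunk 3 mm at its mouth, through the flat steel ear (44 x 40 mm, 10 mm thick, top 52 mm above the table) on the carriage's +y side. From the push plate's point: 40 mm along x, 62 mm along y. Travels with the carriage.
- lock_bore (a point): Centre of the upper mouth of the vertical 13 mm bore in the bed, 40 mm above the table, 25 mm deep. Fixed to the stage at x +30, y +62 mm, axes those of the stage. The ear's underside passes 2 mm above it; the eyelet is over it only when the carriage is caught.
- rack: Fixed grey plastic pin rack, 50 (x) x 190 (y) x 35 mm, origin at the centre of its underside, on the other half of the table from the stage, turned by up to 0.5 rad. Three holes of 11 mm, 22 mm deep, in a row along its y at -65, 0 and +65 mm; each holds one pin upright, in any order.
- lock_pin_head (a point): Locking pin, steel, 0.1 kg: middle of its tall cylindrical head (20 mm diameter, 40 mm tall), where to grip it. Below it a collar 26 mm wide, 4 mm thick, then a shaft 10 mm thick, 32 mm long, end tapered. z points up the pin; the point is 56 mm above the shaft's end, 24 mm above the collar's underside. 69 mm above the table in the rack, 76 mm when fully seated in the stage.
- lock_pin_tip (a point): Centre of the locking pin's lower end (the end of the shaft).
- ball_pin_head (a point): Another pin in the rack, with a ball head of 26 mm; this point is the centre of the ball, 61 mm above the table. Not needed.
- flat_pin_head (a point): Another pin in the rack, with a flat disc head 32 mm wide and 12 mm thick; this point is the middle of the disc, 51 mm above the table. Not needed.
- screw_tray: Bystander: shallow black plastic tray 70 x 70 x 16 mm, between stage and rack. Origin: centre of its underside.
- screwdriver: Bystander: screwdriver 160 mm long lying on the table. Origin on its underside.
- jar: Bystander: small amber jar 48 mm wide, 60 mm tall, between stage and rack. Origin: centre of its underside.
- sample_box: Bystander: white divided box 70 x 120 x 30 mm at the back. Origin: centre of its underside.
- collar: Bystander: steel ring 40 mm wide, 15 mm high, at the back. Origin: centre of its underside.
Not all that is in view belongs to the job. What is shaped like the part that bears lock_pin_head but orange or red is not meant.

How it is judged:
On the way:
1. the carriage is held back by the catch alone: travel beyond 27 mm with the robot not touching the stage (value of joint carriage above 0.027 m and contact force between each of the arm, the fingers and stage below 0.1 N), for 0.2 s.
At the end, for the whole second after the job is handed in: The carriage is held back (travel beyond 27 mm) with the eyelet over the bore (within 4 mm), and the locking pin stands upright (within 0.12 rad) through both, its collar down on the ear: its lower end at least 17 of 20 mm below the bed's top and within 4 mm of the bore's axis (value of joint carriage above 0.027 m and z of lock_pin_tip in the frame of lock_bore below -0.017 m and horizontal distance between each of lock_pin_tip, ear_hole and lock_bore below 0.004 m and horizontal distance between lock_pin_head and ear_hole below 0.008 m and angle between lock_pin_head's own z axis and vertical below 0.12 rad); the robot touches nothing.
It fails at once if one of the other two pins is moved by more than 30 mm (distance of any of ball_pin_head, flat_pin_head from where it was at the start of the episode above 0.03 m).
It fails at once if a bystander is moved by more than 40 mm (distance of any of screw_tray, screwdriver, jar, sample_box, collar from where it was at the start of the episode above 0.04 m).
It also fails if it takes over 72 s, if anything falls off the work surface, if the arm or the gripper's body presses on something with over 40 N, if the wrist force passes 120 N, or if a joint passes its speed limit or range.

ROBOT

A 6-joint arm with a two-finger parallel gripper is mounted at the origin on the work surface. World frame = base frame: x ahead of the robot, y to its left, z up, the work surface at z = 0. Lengths are in m, angles in rad, forces in N, time in s.
With the tool pointing down it reaches from about 0.35 to 0.775 m from the base axis. Payload 7.3 kg.
Tool frame: the origin (TCP) lies at the very end of the fingers, on their centre line; the grasp point (between the pads) lies 19 mm behind it; z points along the fingers, y is the line along which they close (so a half turn about z gives the same grasp; the last joint's range is limited). The gripper opens to 92 mm and grips with 3 to 60 N. Pads are 19 mm wide; open, the fingers measure 130 mm over their backs; the gripper's body (75 mm by 190 mm) begins 47 mm behind the grasp point.
Start: joints at [-1.356, 0.342, 1.524, -0, 1.275, -0.146], TCP at [0.185, -0.491, 0.227] pointing down, gripper open.
Joint ranges: [-2.53, 2.53], [-0.77, 2.02], [0.04, 2.7], [-1, 4.14], [0.28, 2.66], [-3.11, 3.11]. Speed limits (rad/s): [2.57, 2.57, 3.14, 3.14, 3.14, 3.14].

INTERFACE

Orientations are given as [roll, pitch, yaw] about the fixed x, y, z axes, in that order (R = Rz(yaw) Ry(pitch) Rx(roll)).
In Python, from cell import robot gives the robot as it stands.
- The arm moves only by the tool apply_moves, never from a script. Its argument "motion" is text: rows parted by semicolons, each of 7 numbers parted by spaces: the opening in per cent of the stroke, from 0 (shut) to 100 (fully open), then the shift along the tool's x, y, z in cm, then the turn, a rotation vector about the tool's x, y, z in rad. A call has 1 to 20 rows; each row shifts and turns the commanded pose from where the row before left it, along the tool's axes as they then stand; what a row does not reach is not made up. A row lasts 1/8 s, in which the tool goes at most 62.5 mm and 10.7 degrees, less where a joint would pass 70% of its speed; a pose out of reach is approached as far as the arm can. A call with a gripper value outside its range is refused whole. The fingers move at their own pace and stop on an object; "force" is the grip in N (left out, the last holds). Time passes only in rows, so rows that do not move let the fingers close. It gives the time, the measured TCP pose, the force, the opening and the grip force at its end, in the units of the state.
- robot.observe(): the state, without advancing time (a new reading comes with each control period).
- robot.read_camera(name): name is "scene" or "side" or "wrist"; returns a dict with "img" (420x560x3 uint8, red, green, blue), "fovy" (degrees; the focal length in pixels is half the picture's height over the tangent of half this angle, whatever the lens; pixels are square), "cx", "cy" (the principal point, pixels), "R" (3x3) and "t" (3): a world point X has camera coordinates R X + t; the wrist camera has in their place "hand_eye" (4x4, takes a point from camera to tool coordinates, whose origin is the TCP and whose axes are the flange's). Camera axes: x right, y down, z forward; pixel columns grow to the right and rows downward; lengths in m; the calibration is good to about 2 mm. A picture is of the moment at which its call begins: read the wrist's pose just before it. There is no depth.
- robot.hand_in(): hands the job in; it is judged then, once.
Trained networks look in a picture, given as the dict that the camera call returned (one of the last four; its "shot" number tells which), for a name from the list of things; names that differ only in an ending like _2 or _b are one class to them, and where a whole thing is asked for, a point or a joint stands for the part that bears it (a point fixed in the world has none). Each returns a list of dicts, best first, with "score" (0 to 1); they miss things now and then, are a little off and sometimes report something else, mostly with a low value. They report only what shows in the picture. A call takes as long as a camera call. They do not tell look-alikes from the thing itself.
- robot.search_frame(target, picture): "centre" ([x, y, z] in m, in world coordinates, good to about 4 mm: the middle of the surface that is visible of it).
- robot.trace(target, picture): "pixels" (420x560 bool, what is visible of it).
The state is a dict: "time": time; "qpos": joint angles; "qvel": joint speeds; "joint_efforts": joint torques, N m; "tool_pos": TCP position; "tool_rot": TCP orientation; "contact_force": force on the tool from outside, world axes, zero at the start; "torque": the same for the moment, N m; "opening": finger opening in m; "grip_force": force on a finger pad.
Only numpy, scipy, OpenCV 4.12 (cv2) and the standard library are available. Lean on these libraries where they do the work, as an engineer would, in place of code of your own. Each camera call takes 0.05 s, during which the arm holds its last target. There are 200 camera calls.

## Working session

There is one attempt and no reset: what is moved stays moved. The work goes in short steps, Python scripts to look and compute and a tool call to move; the robot and the scene stay as the last step left them, time stands still between calls to the robot, and variables do not carry over. Pictures are saved under pics/ and viewed, at most 10 in all, crops included, and the job is handed in when it is done.

Besides the shell and the picture viewer there is one more tool, called after "Call:" by a JSON object that holds its "api" and its "payload", one argument or row to a line. apply_moves: Moves the arm, as the interface text tells. Its arguments: {"type":"object","properties":{"motion":{"type":"string"},"force":{"type":"number"}},"required":["motion"]}

```bash
mkdir -p pics
cat > h.py <<'E'
import numpy as np, cv2
from cell import robot
def f(p): return 210/np.tan(np.radians(p["fovy"])/2)
def proj(p,X):
    c=p["R"]@np.asarray(X,float)+p["t"]; return np.array([f(p)*c[0]/c[2]+p["cx"],f(p)*c[1]/c[2]+p["cy"]])
def save(p,n): cv2.imwrite("pics/"+n,p["img"][:,:,::-1])
def ray_z(p,u,v,z):
    R=np.array(p["R"]);t=np.array(p["t"]);d=R.T@np.array([(u-p["cx"])/f(p),(v-p["cy"])/f(p),1]);o=-R.T@t
    return o+d*(z-o[2])/d[2]
E
python3 - <<'E'
from h import *
s=robot.observe();print(s["time"],s["tool_pos"],s["tool_rot"],s["opening"])
for c in ["scene","side"]:
    p=robot.read_camera(c);save(p,c+"0.png");print(c,p["fovy"],p["cx"],p["cy"],p.get("shot"), (-np.array(p["R"]).T@p["t"]))
    for t in ["stage","carriage","push_plate","ear_hole","rack","lock_pin_head","ball_pin_head","flat_pin_head","screw_tray","jar","screwdriver","sample_box","collar"]:
        try:
            for d in robot.search_frame(t,p)[:3]: print(t,np.round(d["centre"],3),round(d["score"],2),np.round(proj(p,d["centre"])))
        except Exception as e: print(t,e)
E
```

```text
0.0 [ 0.18526434 -0.4907842   0.22605957] [-3.14008377e+00 -2.05670731e-04  3.60838479e-01] 0.09233963484231003
scene 51.05621959667123 276.3891658898407 210.9170492587771 1 [1.06159821 0.43725608 0.49872824]
stage [ 0.524 -0.163  0.044] 0.84 [236. 197.]
carriage [ 0.504 -0.182  0.061] 0.79 [236. 184.]
push_plate [ 0.504 -0.176  0.064] 0.58 [238. 184.]
ear_hole [ 0.504 -0.176  0.06 ] 0.67 [238. 185.]
rack [0.514 0.241 0.039] 0.76 [414. 285.]
lock_pin_head [0.414 0.095 0.053] 0.76 [370. 219.]
lock_pin_head [0.394 0.157 0.052] 0.69 [405. 228.]
lock_pin_head [ 0.506 -0.174  0.061] 0.61 [238. 185.]
ball_pin_head [0.53  0.282 0.066] 0.51 [438. 289.]
screw_tray [0.548 0.008 0.007] 0.9 [289. 250.]
jar [0.444 0.024 0.039] 0.8 [330. 217.]
jar [ 0.676 -0.029  0.018] 0.53 [225. 268.]
screwdriver [ 0.678 -0.026  0.021] 0.89 [225. 268.]
sample_box [0.737 0.149 0.029] 0.7 [276. 337.]
collar [ 0.765 -0.116  0.012] 0.74 [152. 272.]
side 46.22443012348022 281.78798201302146 206.78926286729896 2 [0.49128561 0.60730036 0.72257117]
stage [ 0.487 -0.167  0.042] 0.91 [348. 167.]
carriage [ 0.498 -0.174  0.057] 0.69 [344. 159.]
push_plate [ 0.499 -0.175  0.059] 0.93 [344. 158.]
push_plate [ 0.764 -0.115  0.008] 0.23 [213. 179.]
ear_hole [ 0.499 -0.176  0.057] 0.75 [343. 158.]
rack [0.502 0.246 0.033] 0.68 [314. 349.]
rack [0.55  0.007 0.007] 0.57 [305. 237.]
lock_pin_head [0.482 0.166 0.072] 0.92 [335. 293.]
lock_pin_head [0.392 0.165 0.056] 0.65 [392. 307.]
lock_pin_head [0.413 0.101 0.057] 0.63 [380. 272.]
ball_pin_head [0.512 0.286 0.071] 0.77 [305. 361.]
flat_pin_head [0.498 0.225 0.057] 0.57 [320. 330.]
screw_tray [0.549 0.006 0.004] 0.76 [306. 238.]
jar [0.426 0.03  0.047] 0.78 [373. 242.]
jar [0.767 0.123 0.014] 0.22 [175. 267.]
screwdriver [ 0.672 -0.027  0.026] 0.89 [246. 209.]
sample_box [0.767 0.121 0.016] 0.77 [175. 265.]
collar [ 0.76  -0.114  0.011] 0.62 [215. 179.]
```

View pics/side0.png

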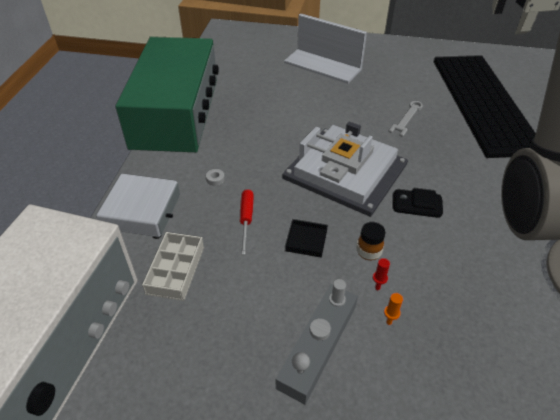

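View pics/scene0.png

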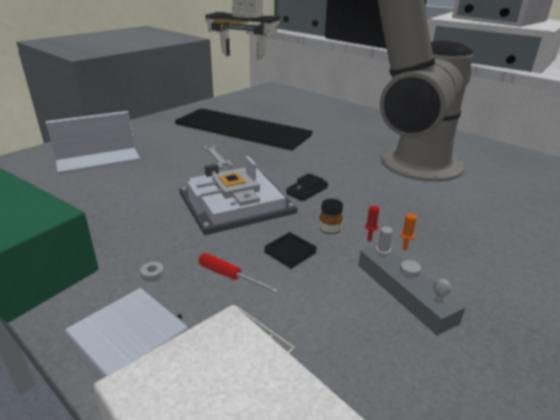

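Side view: the grey steel pin at (337,291) is the locking pin. Look-alikes are red (381,272) and orange (394,307), while the flat head (320,330) and ball head (302,361) are the other rack pins. The push plate at (367,147) faces the robot, and the ear is at (333,170). Next is a close crop plus a rough stage pose.

```bash
cat >> h.py <<'E'
def mv(target,yaw,s=None):
    "shift in tool axes (cm) and turn needed to reach target/yaw"
    s=s or robot.observe();y=s["tool_rot"][2];d=np.asarray(target)-s["tool_pos"]
    c,n=np.cos(y),np.sin(y)
    return np.round([100*(c*d[0]+n*d[1]),100*(n*d[0]-c*d[1]),-100*d[2],-(yaw-y)],3)
E
python3 - <<'E'
from h import *
p=robot.read_camera("side")
for u,v in [(285,176),(373,207),(406,161)]: print(ray_z(p,u,v,.015))
a=p["img"][110:220,270:420];b=p["img"][250:350,290:440][:, :]
a=cv2.resize(a,(600,440),interpolation=2);cv2.imwrite("pics/crop_stage.png",a[:,:,::-1])
b=cv2.resize(p["img"][255:400,270:420],(600,580),interpolation=2);cv2.imwrite("pics/crop_pin.png",b[:,:,::-1])
print(mv([.42,-.17,.30],.2))
E
```

```text
[ 0.6153993  -0.14523715  0.015     ]
[ 0.42794615 -0.08813185  0.015     ]
[ 0.36407432 -0.24073798  0.015     ]
[ 33.293 -21.771  -7.324   0.161]
```

View pics/crop_pin.png

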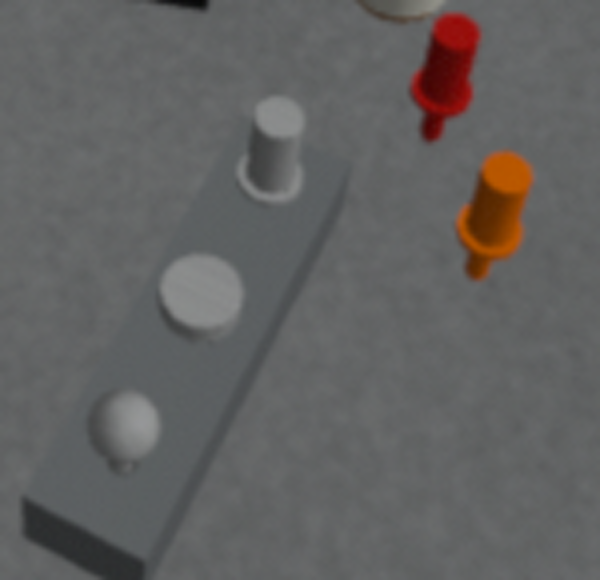

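The crop confirms it: the steel cylinder with the collar, at the rack end, is the locking pin. Moving above the stage for a wrist view.

Run:
```python
from h import *
print(mv([.42,-.19,.30],-.33))
print(robot.read_camera("wrist")["hand_eye"])
```

```text
[ 32.587 -19.9    -7.324   0.691]
[[ 1.26395966e-03 -9.57697370e-01 -2.87774478e-01  7.64197873e-02]
 [ 9.99998915e-01  1.42825502e-03 -3.60969442e-04 -7.72191405e-04]
 [ 7.56714829e-04 -2.87773709e-01  9.57698136e-01 -1.56708066e-01]
 [ 0.00000000e+00  0.00000000e+00  0.00000000e+00  1.00000000e+00]]
```

Call:
{"api": "apply_moves", "payload": {
  "motion": "100 4.2 -2 -2.4 0 0 0.17; 100 4.6 -1.4 -2.4 0 0 0.17; 100 4.8 -0.6 -2.4 0 0 0.17; 100 4.6 0.4 0 0 0 0.17; 100 5 -2.4 0 0 0 0; 100 5 -5 0 0 0 0;100 0 -5 0 0 0 0;100 0 -5 0 0 0 0;100 0 0 0 0 0 0"
}}

```text
time: 2.62
tool_pos: [0.4963, -0.3057, 0.2991]
tool_rot: [-3.141, -0.0, -0.315]
contact_force: [-0.1, 0.1, 0.7]
opening: 0.0919
grip_force: 0.0
```

Run:
```python
from h import *
s=robot.observe();print(s["time"],s["tool_pos"],s["tool_rot"]);print(mv([.40,-.16,.30],-.33,s))
```

```text
2.625 [ 0.49628025 -0.30569676  0.29909963] [-3.14096508e+00 -3.04559418e-04 -3.14568576e-01]
[-13.664 -10.876  -0.09    0.015]
```

Call:
{"api": "apply_moves", "payload": {
  "motion": "100 -4.6 -3.6 0 0 0 0;100 -4.6 -3.6 0 0 0 0;100 -4.5 -3.7 0 0 0 0;100 0 0 0 0 0 0;100 0 0 0 0 0 0"
}}

```text
time: 3.25
tool_pos: [0.3997, -0.1635, 0.2993]
tool_rot: [3.141, -0.002, -0.32]
contact_force: [0.3, 0.1, 0.5]
opening: 0.0916
grip_force: 0.0
```

```bash
cat >> h.py <<'E'
from scipy.spatial.transform import Rotation as Ro
def wrist():
    s=robot.observe();p=robot.read_camera("wrist");H=np.array(p["hand_eye"])
    T=np.eye(4);T[:3,:3]=Ro.from_euler("xyz",s["tool_rot"]).as_matrix();T[:3,3]=s["tool_pos"]
    W=np.linalg.inv(T@H);q=dict(p);q["R"]=W[:3,:3];q["t"]=W[:3,3];return s,p,q
E
python3 - <<'E'
from h import *
s,p,q=wrist();print(s["time"],s["tool_pos"],s["tool_rot"]);save(p,"w1.png")
for t in ["stage","carriage","push_plate","ear_hole"]:
    for d in robot.search_frame(t,p)[:2]: print(t,np.round(d["centre"],3),round(d["score"],2),np.round(proj(q,d["centre"])))
np.savez("w1.npz",R=q["R"],t=q["t"],fovy=q["fovy"],cx=q["cx"],cy=q["cy"])
E
```

```text
3.25 [ 0.39971012 -0.16346864  0.29926224] [ 3.14065315e+00 -1.81193875e-03 -3.19676582e-01]
stage [ 0.501 -0.207  0.038] 0.71 [293.  86.]
stage [0.485 0.153 0.037] 0.17 [ 41. 187.]
carriage [ 0.497 -0.191  0.063] 0.75 [281.  92.]
push_plate [ 0.499 -0.192  0.061] 0.93 [281.  90.]
ear_hole [ 0.495 -0.192  0.061] 0.86 [282.  93.]
```

View pics/w1.png

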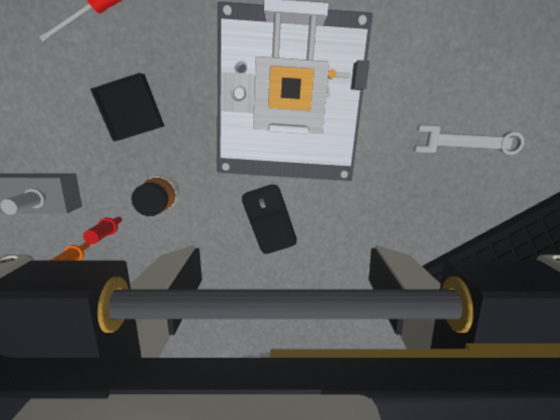

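The wrist view shows the bore at (241,67), the eyelet at (239,93), the push plate at (289,128), and plate corners at (218,171), (351,180), (372,12) and (218,2).

Run:
```python
from h import *
q=dict(np.load("w1.npz"));im=cv2.imread("pics/w1.png")
b=cv2.resize(im[0:190,205:385],(720,760),interpolation=2)[:600];
c=cv2.resize(im[40:150,220:340],(655,600),interpolation=2);cv2.imwrite("pics/w1c.png",c)
C=[ray_z(q,u,v,.015) for u,v in [(218,172),(351,180),(372,12),(219,2)]]
print(np.round(C,4)); 
# fit stage pose from 4 corners
L=np.array([[-.105,.095],[-.105,-.095],[.105,-.095],[.105,.095]]);P=np.array(C)[:,:2]
l=L-L.mean(0);g=P-P.mean(0);yaw=np.arctan2((l[:,0]*g[:,1]-l[:,1]*g[:,0]).sum(),(l*g).sum())
print("yaw",yaw,"o",P.mean(0))
R=np.array([[np.cos(yaw),-np.sin(yaw)],[np.sin(yaw),np.cos(yaw)]])
print("res",np.round(L@R.T+P.mean(0)-P,4))
print("bore pred",P.mean(0)+R@[.03,.062],"seen",ray_z(q,241,67,.04),"ear pred",P.mean(0)+R@[0,.062],"seen",ray_z(q,239,93,.052))
print("plate pred",P.mean(0)+R@[-.04,0])
```

```text
[[ 0.428  -0.0752  0.015 ]
 [ 0.3591 -0.248   0.015 ]
 [ 0.5518 -0.3254  0.015 ]
 [ 0.6199 -0.1528  0.015 ]]
yaw -0.3805703491852911 o [ 0.48970131 -0.20037885]
res [[-0.0005  0.0021]
 [-0.0022 -0.0016]
 [ 0.0001 -0.0021]
 [ 0.0026  0.0016]]
bore pred [ 0.5405848  -0.15395827] seen [ 0.53988154 -0.15470801  0.04      ] ear pred [ 0.51273122 -0.14281477] seen [ 0.51198035 -0.14342575  0.052     ]
plate pred [ 0.4525632  -0.18552085]
```

View pics/w1c.png

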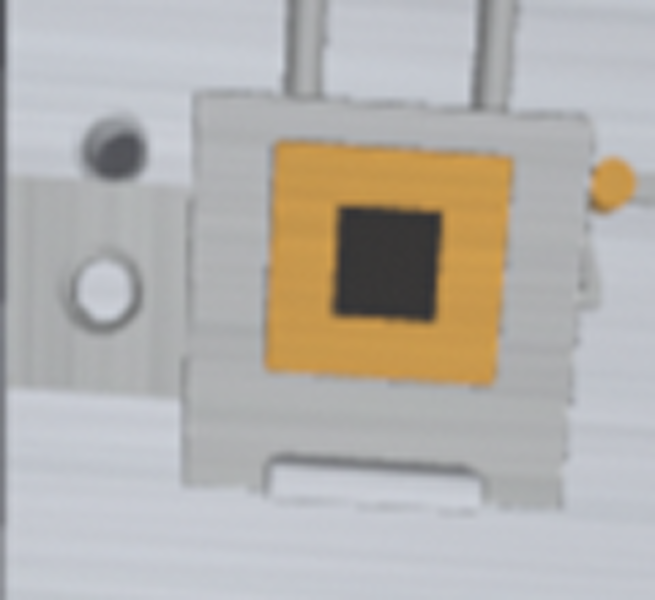

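Call:
{"api": "apply_moves", "payload": {
  "motion": "0 -0.3 0 4.4 0 0 0.061;0 0 0 5 0 0 0;0 0 0 5 0 0 0;0 0 0 4 0 0 0;0 0 0 2.5 0 0 0;0 0 0 1.2 0 0 0;0 0 0 0 0 0 0;0 0 0 0 0 0 0",
  "force": 20
}}

```text
time: 4.5
tool_pos: [0.3971, -0.1619, 0.0785]
tool_rot: [3.141, -0.002, -0.38]
contact_force: [0.7, 0.9, -0.4]
opening: 0.0165
grip_force: 0.0
```

Call:
{"api": "apply_moves", "payload": {
  "motion": "0 1.5 0 0 0 0 0;0 1.5 0 0 0 0 0;0 1 0 0 0 0 0;0 0.5 0 0 0 0 0;0 0.5 0 0 0 0 0;0 0.5 0 0 0 0 0;0 0.5 0 0 0 0 0"
}}

```text
time: 5.38
tool_pos: [0.4511, -0.1832, 0.0776]
tool_rot: [-3.141, 0.003, -0.38]
contact_force: [-7.7, 1.6, 4.7]
opening: 0.0007
grip_force: 4.4
```

Call:
{"api": "apply_moves", "payload": {
  "motion": "0 0.5 0 0 0 0 0;0 0.5 0 0 0 0 0;0 0.5 0 0 0 0 0;0 0.4 0 0 0 0 0;0 0.4 0 0 0 0 0;0 0.3 0 0 0 0 0;0 0 0 0 0 0 0"
}}

```text
time: 6.25
tool_pos: [0.4752, -0.1929, 0.0775]
tool_rot: [-3.142, 0.003, -0.38]
contact_force: [-6.4, 2.1, 3.6]
opening: 0.0006
grip_force: 3.3
```

```bash
cat >> h.py <<'E'
yw=-.3806;O=np.array([.4897,-.2004])
def st(x): # world xy -> stage xy
    d=np.asarray(x)[:2]-O;c,n=np.cos(yw),np.sin(yw);return np.array([c*d[0]+n*d[1],-n*d[0]+c*d[1]])
E
python3 - <<'E'
from h import *
s,p,q=wrist();print(s["time"],s["tool_pos"],s["contact_force"],st(s["tool_pos"]));save(p,"w2.png")
p=robot.read_camera("side");save(p,"s2.png")
cv2.imwrite("pics/s2c.png",cv2.resize(p["img"][110:220,270:420],(750,550),interpolation=2)[:,:,::-1])
E
```

```text
6.25 [ 0.47518068 -0.19293311  0.07752179] [-6.37992236  2.09186207  3.57335744] [-0.01625413  0.00153897]
```

Call:
{"api": "apply_moves", "payload": {
  "motion": "0 0.2 0 0 0 0 0;0 0.2 0 0 0 0 0;0 0.1 0 0 0 0 0;0 0 0 0 0 0 0"
}}

```text
time: 6.85
tool_pos: [0.4796, -0.1947, 0.0775]
tool_rot: [-3.142, 0.003, -0.38]
contact_force: [-6.6, 1.2, 4.5]
opening: 0.0006
grip_force: 3.5
```

Call:
{"api": "apply_moves", "payload": {
  "motion": "0 -1 0 0 0 0 0;0 -3 0 0 0 0 0;0 -4 0 -2 0 0 0;0 0 0 -5 0 0 0;100 0 0 -5 0 0 0;100 0 0 -5 0 0 0;100 0 0 -5 0 0 0;100 0 0 0 0 0 0;100 0 0 0 0 0 0"
}}

```text
time: 7.98
tool_pos: [0.4064, -0.1653, 0.297]
tool_rot: [-3.142, -0.0, -0.38]
contact_force: [0.2, -0.5, 0.2]
opening: 0.0456
grip_force: 0.0
```

Run:
```python
from h import *
s,p,q=wrist();print(s["time"],s["tool_pos"],s["tool_rot"],s["contact_force"]);save(p,"w3.png")
R=np.array([[np.cos(yw),-np.sin(yw)],[np.sin(yw),np.cos(yw)]])
h=R@[.03,.062]+O;u=proj(q,[*h,.052]);print("caught eyelet px",u,"fwd",proj(q,[*(R@[0,.062]+O),.052]))
a,b=int(u[0]),int(u[1]);x0=max(a-40,0);y0=max(b-40,0)
cv2.imwrite("pics/w3c.png",cv2.resize(p["img"][y0:y0+120,x0:x0+140],(700,600),interpolation=2)[:,:,::-1]);print(x0,y0)
pp=robot.read_camera("side")
for cam,pq,pr in [("w",p,q),("side",pp,pp)]:
  for d in robot.search_frame("lock_pin_head",pq)[:4]: print(cam,np.round(d["centre"],4),round(d["score"],2),np.round(proj(pr,d["centre"])))
```

```text
7.975 [ 0.40636602 -0.165348    0.29703317] [-3.14154977e+00 -8.07317790e-05 -3.80183485e-01] [ 0.20139583 -0.51558414  0.16206746]
caught eyelet px [232.92679612  74.08834128] fwd [234.06467046 101.30321082]
192 34
w [0.3889 0.1548 0.0626] 0.82 [ 71. 275.]
w [0.4131 0.0933 0.0572] 0.69 [103. 243.]
side [0.3888 0.1659 0.0548] 0.91 [393. 308.]
side [0.4747 0.1656 0.0743] 0.65 [340. 293.]
side [0.4128 0.0992 0.0556] 0.65 [380. 272.]
```

View pics/w3c.png

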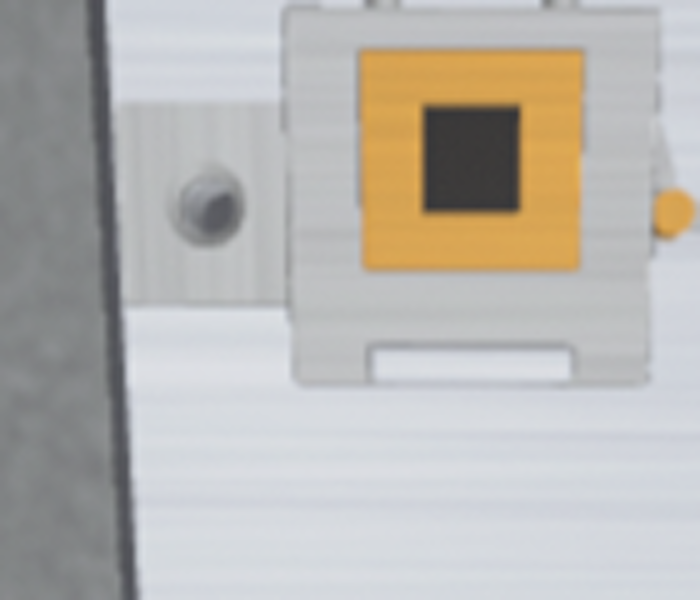

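The eyelet now sits over the bore at the predicted pixel (233,75), so the catch holds by itself. On to the pin.

Call:
{"api": "apply_moves", "payload": {
  "motion": "100 -1.1 -4.9 0.9 0 0 0;100 -1.1 -4.9 0.9 0 0 0;100 -1.1 -4.9 0.9 0 0 0;100 -1.1 -4.9 0.9 0 0 0;100 -1.1 -4.9 0.9 0 0 0;100 0 0 0 0 0 -0.175;100 0 0 0 0 0 -0.175;100 0 0 0 0 0 -0.175;100 0 0 0 0 0 -0.175;100 0 0 0 0 0 -0.175;100 0 0 0 0 0 -0.175;100 0 0 0 0 0 -0.175;100 0 0 0 0 0 -0.175;100 0 0 0 0 0 -0.17;100 0 0 0 0 0 0;100 0 0 0 0 0 0"
}}

```text
time: 10.18
tool_pos: [0.4463, 0.0824, 0.2523]
tool_rot: [-3.141, 0.0, 1.187]
contact_force: [-0.7, 0.2, 0.4]
opening: 0.0918
grip_force: 0.0
```

Run:
```python
from h import *
s,p,q=wrist();print(s["time"],s["tool_pos"],s["tool_rot"]);save(p,"w4.png")
for t in ["lock_pin_head","flat_pin_head","ball_pin_head"]:
  for d in robot.search_frame(t,p)[:3]: print(t,np.round(d["centre"],4),round(d["score"],2),np.round(proj(q,d["centre"])))
np.savez("w4.npz",R=q["R"],t=q["t"],fovy=q["fovy"],cx=q["cx"],cy=q["cy"])
for k in [.049,.069,.089]: print(proj(q,[.478,.166,k]))
```

```text
10.175 [0.44631623 0.08240117 0.25227794] [-3.14094393e+00  3.70827759e-04  1.18655458e+00]
lock_pin_head [0.4759 0.1568 0.0847] 0.91 [286. 111.]
lock_pin_head [0.3883 0.1619 0.0797] 0.82 [204. 140.]
lock_pin_head [ 0.5029 -0.1662  0.0617] 0.66 [398. 345.]
flat_pin_head [0.5    0.2231 0.0557] 0.59 [284.  37.]
[284.77553594 102.39402992]
[284.75980964 101.70852104]
[284.74209527 100.93635226]
```

View pics/w4.png

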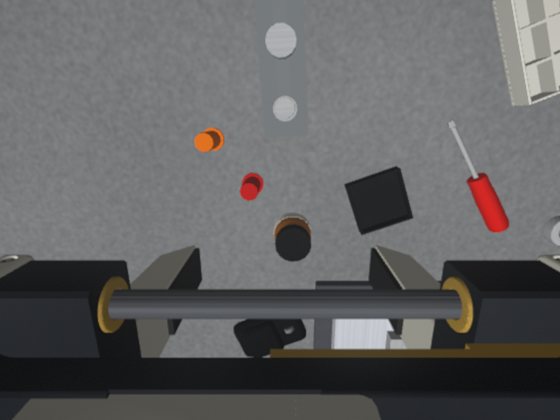

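The wrist view looks almost straight down on the locking pin at (285,108), with the flat pin at (281,40), orange at (208,140) and red at (251,187).

Run:
```python
from h import *
q=dict(np.load("w4.npz"));g=cv2.imread("pics/w4.png",0)
n,l,S,c=cv2.connectedComponentsWithStats((g[0:140,255:315]>150).astype(np.uint8))
for i in range(1,n):
    if S[i,4]>50: print(S[i],c[i]+[255,0])
P=ray_z(q,285,108,.089);print(P,ray_z(q,281,40,.057)[:2])
print(mv([P[0],P[1],.056],1.19))
```

```text
[ 10  23  31  34 827] [280.30834341  39.48488513]
[ 18  96  24  25 473] [284.51585624 108.17124736]
[0.47584375 0.15999135 0.089     ] [0.49635358 0.22154306]
[ 8.2960e+00 -1.6200e-01  1.9662e+01 -1.0000e-03]
```

Call:
{"api": "apply_moves", "payload": {
  "motion": "55 4.2 -0.1 2 0 0 0;55 4.1 -0.1 4 0 0 0;55 0 0 4.5 0 0 0;55 0 0 3.5 0 0 0;55 0 0 2.5 0 0 0;55 0 0 1.7 0 0 0;55 0 0 1 0 0 0;55 0 0 0.5 0 0 0;55 0 0 0 0 0 0;0 0 0 0 0 0 0;0 0 0 0 0 0 0;0 0 0 0 0 0 0;0 0 0 0 0 0 0;0 0 0 0 0 0 0",
  "force": 25
}}

```text
time: 12.12
tool_pos: [0.476, 0.1601, 0.0559]
tool_rot: [3.14, -0.0, 1.19]
contact_force: [2.1, -0.9, 0.5]
opening: 0.0193
grip_force: 24.9
```

Call:
{"api": "apply_moves", "payload": {
  "motion": "0 0 0 -1 0 0 0;0 0 0 -1.5 0 0 0;0 0 0 -2 0 0 0;0 0 0 -4 0 0 0;0 0 0 -4 0 0 0;0 0 0 -2 0 0 0;0 0 0 0 0 0 0",
  "force": 35
}}

```text
time: 13.0
tool_pos: [0.4755, 0.1605, 0.2028]
tool_rot: [3.139, -0.002, 1.19]
contact_force: [-0.1, 0.5, -1.1]
opening: 0.0195
grip_force: 34.9
```

Run:
```python
from h import *
s=robot.observe();print(s["time"],s["opening"],s["contact_force"],s["tool_rot"]);print(mv([.5403,-.1542,.11],1.19,s))
```

```text
13.0 0.019548214135100606 [-0.1201004   0.4869076  -1.11751723] [ 3.13924681e+00 -1.79745799e-03  1.19001544e+00]
[-26.809  17.71    9.278   0.   ]
```

Call:
{"api": "apply_moves", "payload": {
  "motion": "0 -3 2 0 0 0 0;0 -4 2.6 0 0 0 0;0 -4 2.6 0 0 0 0;0 -4 2.6 0 0 0 0;0 -4 2.6 0 0 0 0;0 -4 2.6 0 0 0 0;0 -2.5 1.7 3 0 0 0;0 -1.3 1 3 0 0 0;0 0 0 0 0 0 0;0 0 0 0 0 0 0"
}}

```text
time: 14.25
tool_pos: [0.5399, -0.1536, 0.1412]
tool_rot: [-3.141, -0.0, 1.19]
contact_force: [0.2, -0.3, -0.6]
opening: 0.0199
grip_force: 34.9
```

Run:
```python
from h import *
s,p,q=wrist();print(s["time"],s["tool_pos"],s["tool_rot"],s["opening"]);save(p,"w5.png")
print(mv([.5403,-.1542,.11],1.19,s))
sd=robot.read_camera("side");sc=robot.read_camera("scene")
a=cv2.resize(sd["img"][110:210,280:400],(400,333),interpolation=2);b=cv2.resize(sc["img"][110:230,170:310],(389,333),interpolation=2)
cv2.imwrite("pics/s5.png",np.hstack([a,b])[:,:,::-1])
tp=[*s["tool_pos"][:2],s["tool_pos"][2]-.043]
for n,c in [("side",sd),("scene",sc)]:
  print(n,"tip expect",proj(c,tp),"eye",proj(c,[.5403,-.1542,.052]),"head",proj(c,np.array(tp)+[0,0,.056]))
```

```text
14.25 [ 0.53993355 -0.15363524  0.14115502] [-3.14102307e+00 -3.13609418e-04  1.19010271e+00] 0.019949613475709647
[-0.039  0.055  3.116  0.   ]
side tip expect [323.68245342 147.07190717] eye [322.02255391 164.37185178] head [325.66694234 124.1543446 ]
scene tip expect [232.05043588 178.0652055 ] eye [232.57138985 198.15380138] head [230.96703638 152.12806986]
```

View pics/s5.png

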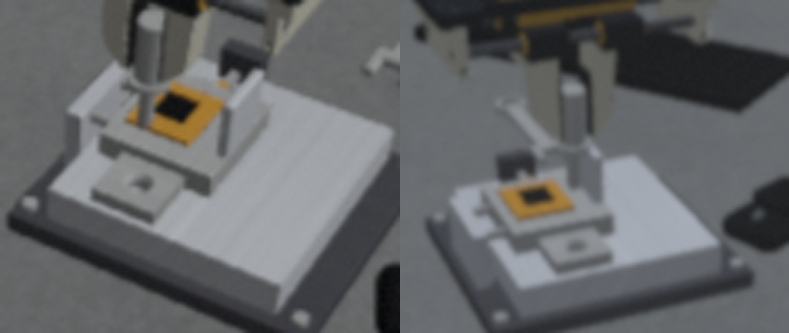

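Side view: pin tip at (324,147) and eyelet at (322,164), both where predicted. Descending.

Call:
{"api": "apply_moves", "payload": {
  "motion": "0 0 0.05 1.5 0 0 0;0 0 0 1.5 0 0 0;0 0 0 1 0 0 0;0 0 0 0.8 0 0 0;0 0 0 0.6 0 0 0;0 0 0 0 0 0 0"
}}

```text
time: 15.15
tool_pos: [0.5404, -0.1546, 0.0863]
tool_rot: [-3.141, 0.0, 1.19]
contact_force: [-0.3, 0.3, -0.7]
opening: 0.0196
grip_force: 34.9
```

Call:
{"api": "apply_moves", "payload": {
  "motion": "0 0 0 0.6 0 0 0;0 0 0 0.6 0 0 0;0 0 0 0.5 0 0 0;0 0 0 0.4 0 0 0;0 0 0 0.1 0 0 0;0 0 0 0 0 0 0"
}}

```text
time: 15.9
tool_pos: [0.5406, -0.1546, 0.0647]
tool_rot: [-3.142, 0.0, 1.19]
contact_force: [-0.8, -0.8, -1.0]
opening: 0.0192
grip_force: 34.9
```

Inside with no resistance. A last millimetre, then release and retreat straight up.

Call:
{"api": "apply_moves", "payload": {
  "motion": "0 0 0 0.15 0 0 0;0 0 0 0 0 0 0;30 0 0 0 0 0 0;45 0 0 0 0 0 0;45 0 0 0 0 0 0;45 0 0 -1 0 0 0;45 0 0 -3 0 0 0;45 0 0 -5 0 0 0;45 -4 0 -5 0 0 0;45 -5 0 -4 0 0 0;45 -5 0 0 0 0 0;45 -5 0 0 0 0 0;45 0 0 0 0 0 0"
}}

```text
time: 17.52
tool_pos: [0.4692, -0.3319, 0.2417]
tool_rot: [3.141, 0.001, 1.185]
contact_force: [0.5, -0.7, 0.6]
opening: 0.041
grip_force: 0.0
```

Run:
```python
from h import *
s=robot.observe();print(s["time"],s["tool_pos"],s["contact_force"])
sd=robot.read_camera("side");sc=robot.read_camera("scene")
a=cv2.resize(sd["img"][110:210,280:400],(400,333),interpolation=2);b=cv2.resize(sc["img"][110:230,170:310],(389,333),interpolation=2)
for n,c,(x,y),k,im in [("side",sd,(280,110),3.333,a),("scene",sc,(170,110),2.778,b)]:
  for z in (.052,.096): # expected seated collar-underside and head-top
    u=(proj(c,[.5405,-.1542,z])-[x,y])*k;print(n,z,u)
cv2.imwrite("pics/s6.png",np.hstack([a,b])[:,:,::-1])
```

```text
17.525 [ 0.46919832 -0.33192225  0.24165321] [ 0.52809031 -0.7242925   0.56212578]
side 0.052 [139.73801315 181.18183942]
side 0.096 [144.51727929 125.66280879]
scene 0.052 [173.62284865 244.98755361]
scene 0.096 [171.37165844 191.77022833]
```

View pics/s6.png

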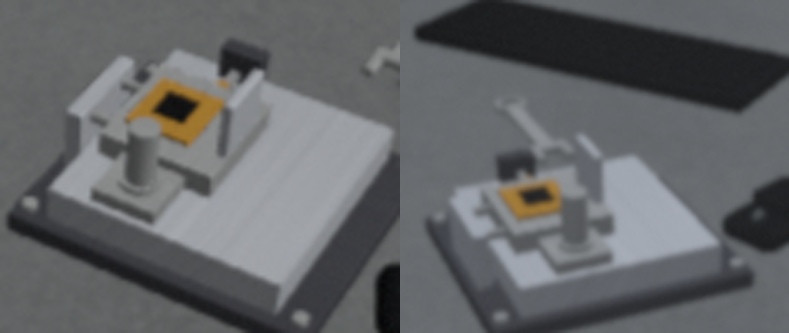

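The pin is upright with its collar on the ear. The head top is at (145,127) in the side crop against (145,126) expected when seated, and the carriage is still caught.

```bash
python3 -c "
from cell import robot
print(robot.hand_in())"
```

```text
the job is handed in; nothing more can be done
None
```

I handed the job in at about 18 s: the catch is holding the carriage back, and the locking pin is down through the eyelet into the bed with its collar on the ear and the gripper clear. That is from the last camera views; `hand_in()` returned no verdict.

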